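# Change the reagent bottles at the test bench

## Robot

A 7-joint arm with a two-finger parallel gripper is mounted at the origin on the work surface. World frame = base frame: x ahead of the robot, y to its left, z up, the work surface at z = 0. Lengths are in mm, angles in rad, forces in N, time in s.
With the tool pointing down it reaches from about 400 to 875 mm from the base axis. Payload 4.4 kg.
Tool frame: the origin (TCP) lies at the very end of the fingers, on their centre line; the grasp point (between the pads) lies 19 mm behind it; z points along the fingers, y is the line along which they close (so a half turn about z gives the same grasp; the last joint's range is limited). The gripper opens to 85 mm and grips with 20 to 120 N. Pads are 22 mm wide; open, the fingers measure 114 mm over their backs; the gripper's body (76 mm by 85 mm) begins 54 mm behind the grasp point. The pads swing forward as they close: fully open they stand 13 mm farther back than shut.
Start: joints at [-1.321, 0.628, 0.038, 1.517, -0.027, 0.996, -0.02], TCP at [201.851, 617.879, 231.313] pointing down, gripper open.
Joint ranges: [-3.06, 3.06], [-0.37, 2.12], [-1.25, 1.32], [0.18, 2.47], [-1.1, 4.24], [0.23, 1.98], [-2.94, 2.94]. Speed limits (rad/s): [2.57, 2.57, 3.14, 3.14, 3.14, 3.14, 3.14].

## Interface

Orientations are given as [roll, pitch, yaw] about the fixed x, y, z axes, in that order (R = Rz(yaw) Ry(pitch) Rx(roll)).
In Python, from cell import ctrl gives the robot as it stands.
- The arm moves only by the tool step_arm, never from a script. Its argument "series" is a list that holds one entry, the list of rows, each a list of 7 numbers: the turn, a rotation vector about the tool's x, y, z as a fraction of full scale, then the shift along the tool's x, y, z as a fraction of full scale, then the closure, from 0 (fully open) to 1 (shut). In form: [[[ax, ay, az, tx, ty, tz, gripper], ...]]. A call has 1 to 12 rows; each row shifts and turns the commanded pose from where the row before left it, along the tool's axes as they then stand; what a row does not reach is not made up. Full scale, the value 1, is 150 mm for a shift and 45 degrees for a turn. A row lasts 1/10 s, in which the tool goes at most 50 mm and 8.59 degrees, less where a joint would pass 70% of its speed; a pose out of reach is approached as far as the arm can. A call with a number of a shift or a turn outside -1 to 1 is refused whole. A call with a gripper value outside its range is refused whole. The fingers move at their own pace and stop on an object; the grip force is fixed at half the most. Time passes only in rows, so rows that do not move let the fingers close. It gives the time, the measured TCP pose, the force, the opening and the grip force at its end, in the units of the state.
- ctrl.read_state(): the state, without advancing time (a new reading comes with each control period).
- ctrl.get_image(name): name is "scene" or "top" or "wrist"; returns a dict with "img" (480x640x3 uint8, red, green, blue), "fx", "fy", "cx", "cy" (pixels), "R" (3x3) and "t" (3): a world point X has camera coordinates R X + t. Camera axes: x right, y down, z forward; pixel columns grow to the right and rows downward; lengths in mm; the calibration is good to about 2 mm. A picture is of the moment at which its call begins. There is no depth.
- ctrl.finish_job(): hands the job in; it is judged then, once.
Trained networks look in a picture, given as the dict that the camera call returned (one of the last four; its "shot" number tells which), for a name from the list of things; names that differ only in an ending like _2 or _b are one class to them, and where a whole thing is asked for, a point or a joint stands for the part that bears it (a point fixed in the world has none). Each returns a list of dicts, best first, with "score" (0 to 1); they miss things now and then, are a little off and sometimes report something else, mostly with a low value. They report only what shows in the picture. A call takes as long as a camera call.
- ctrl.recognise(picture, thing): "centre" ([column, row] in pixels, amid what is visible of it).
The state is a dict: "clock": time; "qpos": joint angles; "qd": joint speeds; "tau": joint torques, N m; "eef_pos": TCP position; "tool_rot": TCP orientation; "force": force on the tool from outside, world axes, zero at the start; "torque": the same for the moment, N m; "width": finger opening in mm; "gripper_force": force on a finger pad.
Only numpy, scipy, OpenCV 4.12 (cv2) and the standard library are available. Lean on these libraries where they do the work, as an engineer would, in place of code of your own. Each camera call takes 0.05 s, during which the arm holds its last target. There are 200 camera calls.

## Task

First lift the used white bottle with the black cap out of the seat it was left in and stand it upright in the grey discard tray. Then load the three fresh large amber bottles upright into the seats that match their cap colours, one after another: red first, then yellow, then blue. Set every bottle down gently (do not drop or tip any), leave the two small bottles undisturbed, and let go of everything at the end.

Things in the scene. Friction and masses are not known exactly. Their poses are not given: they have to be found in the camera images.
- bottle_red: Large bottle, round, 40 mm diameter and 78 mm tall (130 g): amber with a white label, straight-sided and 40 mm wide up to 56 mm, then a red screw cap 34 mm in diameter from 60 to 78 mm. Origin: centre of the underside; z axis up. A fresh reagent, standing on the bench at the start; it goes into the red seat.
- bottle_yellow: Large bottle, round, 40 mm diameter and 78 mm tall (130 g): amber with a white label, straight-sided and 40 mm wide up to 56 mm, then a yellow screw cap 34 mm in diameter from 60 to 78 mm. Origin: centre of the underside; z axis up. A fresh reagent, standing on the bench at the start; it goes into the yellow seat.
- bottle_blue: Large bottle, round, 40 mm diameter and 78 mm tall (130 g): amber with a white label, straight-sided and 40 mm wide up to 56 mm, then a blue screw cap 34 mm in diameter from 60 to 78 mm. Origin: centre of the underside; z axis up. A fresh reagent, standing on the bench at the start; it goes into the blue seat.
- spent: Large bottle, round, 40 mm diameter and 78 mm tall (80 g): white, straight-sided and 40 mm wide up to 56 mm, then a black screw cap 34 mm in diameter from 60 to 78 mm. Origin: centre of the underside; z axis up. The used-up bottle; at the start it stands on the floor of one of the three seats (any colour), and it goes into the grey discard tray.
- seat_red: Bottle seat, red all over: a shallow round cup fixed to the bench, outer diameter 64 mm, inner diameter 58 mm, floor 3 mm and rim 12 mm above the bench. Origin: centre of its underside, on the bench. The old bottle may be standing in it at the start.
- seat_yellow: Bottle seat, yellow all over: a shallow round cup fixed to the bench, outer diameter 64 mm, inner diameter 58 mm, floor 3 mm and rim 12 mm above the bench. Origin: centre of its underside, on the bench. The old bottle may be standing in it at the start.
- seat_blue: Bottle seat, blue all over: a shallow round cup fixed to the bench, outer diameter 64 mm, inner diameter 58 mm, floor 3 mm and rim 12 mm above the bench. Origin: centre of its underside, on the bench. The old bottle may be standing in it at the start.
- discard_tray: Grey open square tray fixed to the bench, 110 x 110 mm outside, 25 mm high, walls 4 mm, floor 4 mm above the bench. Origin: centre of its underside; x and y axes along its sides.
- small_red: SMALL amber bottle with a red cap, 28 mm diameter and 45 mm tall; not part of the job, must be left standing where it is. Origin: centre of the underside.
- small_blue: SMALL amber bottle with a blue cap, 28 mm diameter and 45 mm tall; not part of the job, must be left standing where it is. Origin: centre of the underside.

How it is judged (in metres and radians):
On the way, in this order (a step that is already met when the one before it is completed fails the run):
1. the used bottle stands released in the discard tray (height (world z) of spent below 0.01 m and angle between spent's own z axis and vertical below 0.15 rad and x of spent in the frame of discard_tray between -0.045 and 0.045 m and y of spent in the frame of discard_tray between -0.045 and 0.045 m and contact force between the fingers and spent below 0.2 N and linear speed of spent below 0.03 m/s), for 0.2 s.
2. then the large red-capped bottle stands released in the red seat (horizontal distance between bottle_red and seat_red below 0.013 m and height (world z) of bottle_red below 0.008 m and angle between bottle_red's own z axis and vertical below 0.12 rad and contact force between the fingers and bottle_red below 0.2 N and linear speed of bottle_red below 0.03 m/s), for 0.2 s.
3. then the large yellow-capped bottle stands released in the yellow seat (horizontal distance between bottle_yellow and seat_yellow below 0.013 m and height (world z) of bottle_yellow below 0.008 m and angle between bottle_yellow's own z axis and vertical below 0.12 rad and contact force between the fingers and bottle_yellow below 0.2 N and linear speed of bottle_yellow below 0.03 m/s), for 0.2 s.
4. then the large blue-capped bottle stands released in the blue seat (horizontal distance between bottle_blue and seat_blue below 0.013 m and height (world z) of bottle_blue below 0.008 m and angle between bottle_blue's own z axis and vertical below 0.12 rad and contact force between the fingers and bottle_blue below 0.2 N and linear speed of bottle_blue below 0.03 m/s), for 0.2 s.
At the end, for the whole second after the job is handed in: Used bottle upright on the tray floor, within 45 mm of its centre along each side; each large coloured-cap bottle upright (0.12 rad) on the floor of its colour's seat, centres within 13 mm; all released and at rest; small bottles upright, within 15 mm of their start (all of step 1 and all of step 2 and all of step 3 and all of step 4 and distance of each of small_red, small_blue from where it was at the start of the episode below 0.015 m and angle between each of small_red, small_blue's own z axis and vertical below 0.15 rad); the robot touches nothing.
It fails at once if a small bottle is pushed more than 15 mm away or tipped (distance of any of small_red, small_blue from where it was at the start of the episode above 0.015 m or angle between any of small_red, small_blue's own z axis and vertical above 0.35 rad).
It fails at once if a large bottle is tipped over (more than about 50 degrees) (angle between any of bottle_red, bottle_yellow, bottle_blue, spent's own z axis and vertical above 0.9 rad).
It fails at once if a large bottle is dropped (falls free of the fingers at over 0.6 m/s, about 2 cm of fall) ((linear speed of bottle_red above 0.6 m/s and contact force between the fingers and bottle_red below 0.05 N) or (linear speed of bottle_yellow above 0.6 m/s and contact force between the fingers and bottle_yellow below 0.05 N) or (linear speed of bottle_blue above 0.6 m/s and contact force between the fingers and bottle_blue below 0.05 N) or (linear speed of spent above 0.6 m/s and contact force between the fingers and spent below 0.05 N)).
It also fails if it takes over 109 s, if anything falls off the work surface, if the arm or the gripper's body presses on something with over 40 N, if the wrist force passes 120 N, or if a joint passes its speed limit or range.

## Working session

There is one attempt and no reset: what is moved stays moved. The work goes in short steps, Python scripts to look and compute and a tool call to move; the robot and the scene stay as the last step left them, time stands still between calls to the robot, and variables do not carry over. Pictures are saved under pics/ and viewed, at most 14 in all, crops included, and the job is handed in when it is done.

Besides the shell and the picture viewer there is one more tool, called after ">>>" as name(argument=value, ...) on one line, values as JSON. step_arm: Moves the arm, as the interface text tells. Shift numbers are shares of 150 mm and turn numbers shares of 45 degrees, none past 1 either way. Its arguments: {"type":"object","properties":{"series":{"type":"array","items":{"type":"array","items":{"type":"array","items":{"type":"number","minimum":-1,"maximum":1}}}}},"required":["series"]}

```bash
mkdir -p pics; cat > h.py <<'E'
import numpy as np, cv2
from cell import ctrl
def ray(p,uv,z):
    R=np.array(p["R"]);t=np.array(p["t"])
    d=R.T@np.array([(uv[0]-p["cx"])/p["fx"],(uv[1]-p["cy"])/p["fy"],1]);c=-R.T@t
    return c+d*(z-c[2])/d[2]
def save(p,n): cv2.imwrite(f"pics/{n}.png",np.array(p["img"])[:,:,::-1])
H=dict(bottle_red=45,bottle_yellow=45,bottle_blue=45,spent=45,seat_red=8,seat_yellow=8,seat_blue=8,discard_tray=8,small_red=30,small_blue=30)
E
python3 - <<'E'
from h import *
s=ctrl.read_state();print(s["clock"],s["eef_pos"],s["tool_rot"],s["width"])
for n in("top","scene"):
    p=ctrl.get_image(n);save(p,n)
    print(n,"cam",-np.array(p["R"]).T@np.array(p["t"]))
    for k,z in H.items():
        for d in ctrl.recognise(p,k)[:3]: print(k,np.round(d["centre"]),round(d["score"],2),np.round(ray(p,d["centre"],z)))
print(ctrl.read_state()["clock"])
E
```

```text
0.0 [201.64693046 617.2867383  230.39850312] [-3.13973246e+00  4.67213988e-06  2.82578606e+00] 85.5358527366044
top cam [376.01787086  20.06957276 755.83344539]
bottle_red [256. 301.] 0.67 [454. 112.  45.]
bottle_yellow [172. 317.] 0.65 [434. 242.  45.]
bottle_yellow [481. 291.] 0.46 [ 455. -241.   45.]
bottle_yellow [256. 299.] 0.16 [457. 111.  45.]
bottle_blue [403. 301.] 0.65 [ 444. -117.   45.]
spent [281. 178.] 0.68 [655.  69.  45.]
spent [255. 299.] 0.58 [457. 113.  45.]
seat_red [380. 202.] 0.92 [ 619. -100.    8.]
seat_yellow [318. 317.] 0.66 [428.  15.   8.]
seat_yellow [175. 204.] 0.59 [630. 254.   8.]
seat_yellow [401. 303.] 0.4 [ 445. -121.    8.]
seat_blue [285. 199.] 0.69 [633.  64.   8.]
seat_blue [281. 179.] 0.4 [669.  71.   8.]
discard_tray [466. 193.] 0.76 [ 630. -249.    8.]
small_red [481. 292.] 0.6 [ 455. -246.   30.]
small_blue [319. 317.] 0.66 [426.  15.  30.]
scene cam [974.01692419 272.6243996  790.63001564]
bottle_yellow [492. 257.] 0.63 [441. 247.  45.]
bottle_blue [285. 170.] 0.94 [ 453. -113.   45.]
spent [321. 316.] 0.85 [656.  77.  45.]
seat_red [238. 258.] 0.76 [619. -97.   8.]
seat_yellow [445. 375.] 0.96 [631. 262.   8.]
seat_blue [330. 331.] 0.86 [654.  90.   8.]
seat_blue [407. 232.] 0.65 [440. 110.   8.]
discard_tray [159. 225.] 0.56 [ 632. -248.    8.]
discard_tray [410. 231.] 0.25 [436. 113.   8.]
small_red [218. 154.] 0.73 [ 471. -241.   30.]
small_blue [354. 200.] 0.69 [440.  12.  30.]
1.1
```

View pics/top.png

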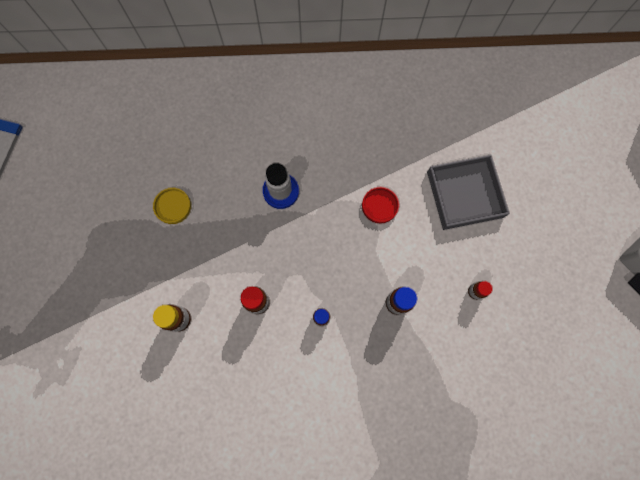

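View pics/scene.png

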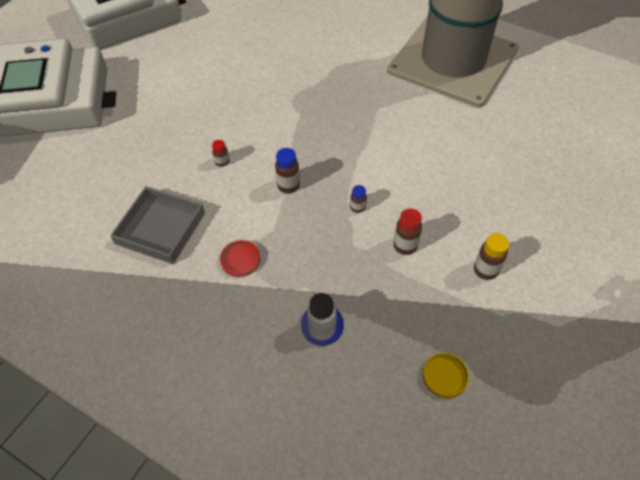

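The top view shows the spent bottle (black cap at 276,175) in the blue seat. The yellow seat is at (173,205), the red seat at (380,205) and the tray at (467,192). The large bottles are yellow at (168,317), red at (254,299) and blue at (404,299). The small ones are at (321,317) and (484,289). The scene view agrees. Next I'll refine the positions by colour and triangulation.

```bash
python3 - <<'E'
from h import *
from scipy.optimize import least_squares
P={n:ctrl.get_image(n) for n in("top","scene")}
seed=dict(red=((254,299),(410,222)),yellow=((166,316),(496,245)),blue=((404,299),(286,158)),spent=((276,175),(321,306)),
 s_red=((380,205),(240,258)),s_yellow=((173,205),(445,375)),sm_red=((484,289),(219,146)),sm_blue=((321,317),(358,191)))
def mask(n,k):
    h=cv2.cvtColor(np.ascontiguousarray(P[n]["img"]),cv2.COLOR_RGB2HSV);H,S,V=cv2.split(h)
    if k=="spent": return (V<45)
    m=(S>150)&(V>60)
    if "red" in k: return m&((H<6)|(H>172))
    if "yellow" in k: return m&(H>18)&(H<35)
    return m&(H>100)&(H<130)
for k,(a,b) in seed.items():
    uv=[]
    for n,s in(("top",a),("scene",b)):
        m=mask(n,k).astype(np.uint8);z=np.zeros_like(m);cv2.circle(z,tuple(s),24,1,-1);m*=z
        nl,l,st,c=cv2.connectedComponentsWithStats(m);i=1+np.argmax(st[1:,4])
        pts=cv2.findNonZero((l==i).astype(np.uint8));(c0,r)=cv2.minEnclosingCircle(pts)
        mo=c[i];uv.append(mo if k[:2]!="s_" else cv2.fitEllipse(cv2.convexHull(pts))[0])
        print(k,n,st[i],np.round(uv[-1],1),end=" ")
    pj=lambda X:np.concatenate([(lambda c:np.array([p["fx"]*c[0]/c[2]+p["cx"],p["fy"]*c[1]/c[2]+p["cy"]]))(np.array(p["R"])@X+np.array(p["t"]))-u for p,u in zip(P.values(),uv)])
    r=least_squares(pj,[500,0,50]);print("\n  ->",np.round(r.x,1),np.round(r.fun,1))
# tray corners: rim top z=25
for c in((429,167),(492,155),(508,212),(443,228)): print(np.round(ray(P["top"],c,25)))
E
```

```text
red top [241 287  23  23 422] [251.9 297.7] red scene [399 209  22  24 404] [409.7 220.3] 
  -> [456.8 115.6  64.8] [-0.2  0.1 -0.3 -0. ]
yellow top [153 305  26  23 472] [165.5 316.1] yellow scene [484 233  25  25 479] [496.  245.4] 
  -> [434.4 245.4  65.4] [-0.3  0.1 -0.3  0. ]
blue top [394 287  23  23 404] [404.6 298.2] blue scene [277 149  18  19 287] [285.4 157.7] 
  -> [ 446.4 -115.8   66.5] [-0.3  0.1 -0.3 -0.1]
spent top [266 163  21  23 360] [276.2 173.9] spent scene [311 294  22  24 426] [321.2 305.7] 
  -> [653.   74.9  70.1] [-0.6  0.3 -0.6 -0.1]
s_red top [ 362  187   37   36 1024] [379.9 204.8] s_red scene [221 241  38  34 920] [239.8 257.6] 
  -> [615.5 -98.3   4.1] [-0.5  0.3 -0.5 -0.1]
s_yellow top [ 153  188   38   36 1063] [171.6 205.5] s_yellow scene [ 423  353   46   45 1617] [445.4 374.9] 
  -> [629.  261.9   4. ] [-0.4  0.2 -0.4 -0. ]
sm_red top [476 281  16  16 189] [483.4 288.4] sm_red scene [213 140  12  14 131] [218.5 146.3] 
  -> [ 459.8 -248.6   34.8] [-0.5  0.3 -0.6 -0.2]
sm_blue top [314 309  15  15 177] [321.1 316.2] sm_blue scene [353 186  12  13 115] [358.3 191.8] 
  -> [426.7  11.5  35.9] [-0.3  0.1 -0.3 -0. ]
[ 674. -185.   25.]
[ 692. -297.   25.]
[ 588. -310.   25.]
[ 565. -198.   25.]
```

>>> step_arm(series=[[[0,0,-0.1,0,-0.33,0,0],[0,0,-0.1,0,-0.33,0,0],[0,0,-0.1,0,-0.33,0,0],[0,0,-0.1,0,-0.33,0,0]]])

```text
clock: 1.6
eef_pos: [162.1, 422.7, 231.3]
tool_rot: [3.141, -0.0, -3.139]
force: [0.7, -0.4, 0.4]
width: 85.1
gripper_force: 0.0
```

>>> step_arm(series=[[[0,0,0,-0.26,-0.18,0,0],[0,0,0,-0.26,-0.18,0,0],[0,0,0,-0.26,-0.18,0,0],[0,0,0,-0.26,-0.18,0,0],[0,0,0,-0.26,-0.18,0,0],[0,0,0,-0.26,-0.18,0,0],[0,0,0,-0.26,-0.18,0,0],[0,0,0,-0.26,-0.18,0,0],[0,0,0,-0.26,-0.18,0,0],[0,0,0,-0.26,-0.18,0,0],[0,0,0,-0.26,-0.18,0,0],[0,0,0,0,0,0,0]]])

```text
clock: 2.8
eef_pos: [597.0, 119.8, 231.2]
tool_rot: [-3.138, 0.005, 3.13]
force: [0.0, -1.0, -1.0]
width: 85.2
gripper_force: 0.0
```

>>> step_arm(series=[[[0,0,0,-0.19,-0.15,0.2,0],[0,0,0,-0.19,-0.15,0.2,0],[0,0,0,0,0,0,0],[0,0,0,0,0,0,0]]])

```text
clock: 3.2
eef_pos: [647.8, 81.3, 170.0]
tool_rot: [-3.141, -0.003, 3.138]
force: [-0.3, 0.7, 0.4]
width: 85.3
gripper_force: 0.0
```

```bash
python3 - <<'E'
from h import *
p=ctrl.get_image("wrist");save(p,"w1");print(np.round(ctrl.read_state()["eef_pos"],1))
R=np.array(p["R"]);t=np.array(p["t"]);print("cam",-R.T@t)
for X in([653,75,78],[653,75,56],[653,75,12]):
    c=R@X+t;print(X,p["fx"]*c[0]/c[2]+p["cx"],p["fy"]*c[1]/c[2]+p["cy"])
for d in ctrl.recognise(p,"spent")[:2]+ctrl.recognise(p,"seat_blue")[:2]: print(d)
E
```

```text
[647.9  82.7 171.3]
cam [576.73243614  81.27953409 314.25790313]
[653, 75, 78] 309.116407045373 249.96307061305978
[653, 75, 56] 309.82777117238817 240.50465066163594
[653, 75, 12] 310.9609837286001 225.4372613404275
{'centre': [307.3, 239.8], 'score': 0.64}
{'centre': [305.8, 201.6], 'score': 0.67}
```

View pics/w1.png

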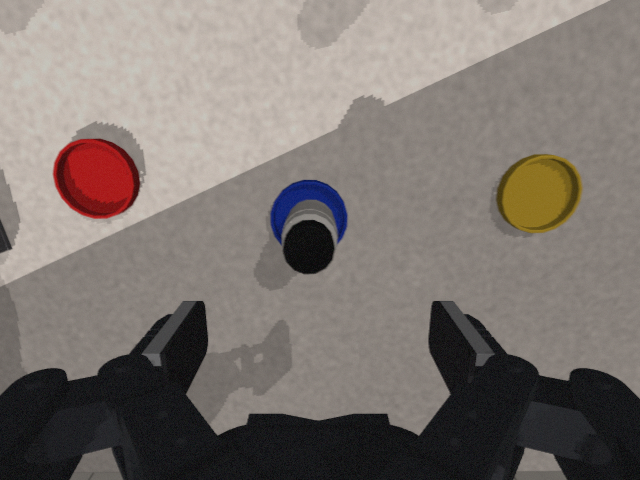

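The wrist view has the black cap centred at (309,247), against a prediction of (309,250), so my spent estimate holds to about 2 mm. The blue seat ring is at (309,218). Descending.

>>> step_arm(series=[[[0,0,0,-0.03,-0.05,0.2,0],[0,0,0,0,0,0.25,0],[0,0,0,0,0,0.25,0],[0,0,0,0,0,0.15,0],[0,0,0,0,0,0.11,0],[0,0,0,0,0,0,0],[0,0,0,0,0,0,0]]])

```text
clock: 4.05
eef_pos: [653.8, 74.9, 28.6]
tool_rot: [3.141, 0.002, 3.141]
force: [0.5, -0.4, -0.2]
width: 85.2
gripper_force: 0.0
```

>>> step_arm(series=[[[0,0,0,0,0,0.01,1],[0,0,0,0,0,0,1],[0,0,0,0,0,0,1],[0,0,0,0,0,0,1],[0,0,0,0,0,0,1],[0,0,0,0,0,0,1],[0,0,0,0,0,0,1],[0,0,0,0,0,0,1]]])

```text
clock: 4.85
eef_pos: [653.8, 74.2, 26.9]
tool_rot: [3.141, 0.002, 3.14]
force: [-0.4, 0.8, 6.8]
width: 38.4
gripper_force: 60.7
```

>>> step_arm(series=[[[0,0,0,0,0,-0.1,1],[0,0,0,0,0,-0.2,1],[0,0,0,0,0,-0.2,1],[0,0,0,0,0,-0.15,1],[0,0,0,0,0,0,1]]])

```text
clock: 5.35
eef_pos: [655.6, 74.4, 127.7]
tool_rot: [3.141, 0.007, 3.14]
force: [0.5, -0.1, -1.4]
width: 38.6
gripper_force: 60.3
```

```bash
python3 - <<'E'
from h import *
p=ctrl.get_image("scene");save(p,"s2");t=ctrl.get_image("top");w=ctrl.get_image("wrist")
for p,n in((t,"top"),(w,"wrist")):
    h=cv2.cvtColor(np.ascontiguousarray(p["img"]),cv2.COLOR_RGB2HSV);Hh,S,V=cv2.split(h)
    m=((S>150)&(V>50)&(Hh>100)&(Hh<130)).astype(np.uint8)
    nl,l,st,c=cv2.connectedComponentsWithStats(m)
    for i in range(1,nl):
        if st[i,4]>150: e=cv2.fitEllipse(cv2.convexHull(cv2.findNonZero((l==i).astype(np.uint8)))); print(n,st[i],np.round(e[0]),np.round(e[1]),np.round(ray(p,e[0],11),1))
E
```

```text
top [  0 120  21  15 193] [  9. 127.] [14. 24.] [786.4 553.1  11. ]
top [395 288  22  19 262] [406. 297.] [18. 22.] [ 454.4 -129.1   11. ]
wrist [ 272  180   89   76 5004] [316. 224.] [89. 89.] [646.1  72.5  11. ]
```

View pics/s2.png

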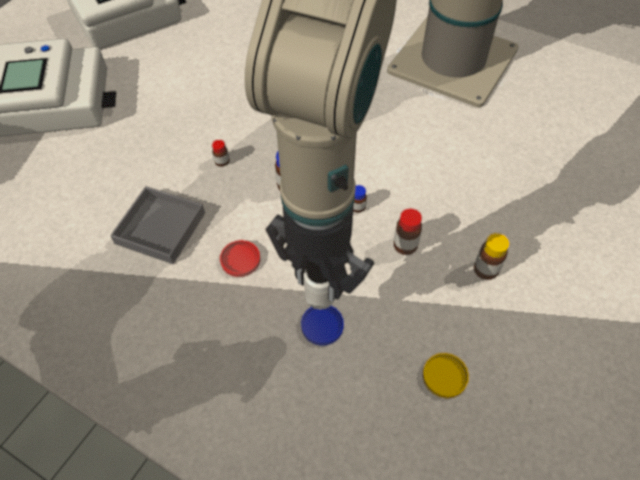

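The spent bottle hangs in the gripper at about (320,295), clear of the blue seat at (322,325). The wrist view puts that seat at about (646,73). Moving to the tray.

>>> step_arm(series=[[[0,0,0,0.02,-0.15,0,1],[0,0,0,0.02,-0.23,0,1],[0,0,0,0.02,-0.23,0,1],[0,0,0,0.02,-0.23,0,1],[0,0,0,0.02,-0.23,0,1],[0,0,0,0.02,-0.23,0,1],[0,0,0,0.02,-0.23,0,1],[0,0,0,0.02,-0.23,0,1],[0,0,0,0.01,-0.23,0,1],[0,0,0,0,-0.15,0,1],[0,0,0,0,0,0,1],[0,0,0,0,0,0,1]]])

```text
clock: 6.7
eef_pos: [625.8, -246.5, 121.7]
tool_rot: [3.14, -0.003, 3.139]
force: [1.2, 1.3, -1.0]
width: 38.2
gripper_force: 60.4
```

>>> step_arm(series=[[[0,0,0,-0.02,0,0.12,1],[0,0,0,0,0,0.15,1],[0,0,0,0,0,0.15,1],[0,0,0,0,0,0.1,1],[0,0,0,0,0,0.05,1],[0,0,0,0,0,0.03,1],[0,0,0,0,0,0,1],[0,0,0,0,0,0,1]]])

```text
clock: 7.5
eef_pos: [630.6, -246.9, 34.1]
tool_rot: [-3.141, 0.001, 3.14]
force: [-0.6, -0.7, 0.1]
width: 38.6
gripper_force: 60.3
```

>>> step_arm(series=[[[0,0,0,0,0,0.015,1],[0,0,0,0,0,0.015,1],[0,0,0,0,0,0.005,1],[0,0,0,0,0,0,1],[0,0,0,0,0,0,1]]])

```text
clock: 8.0
eef_pos: [629.9, -246.8, 28.1]
tool_rot: [3.142, 0.0, 3.14]
force: [-0.5, 1.0, -1.3]
width: 38.5
gripper_force: 60.4
```

>>> step_arm(series=[[[0,0,0,0,0,0.01,1],[0,0,0,0,0,0,1],[0,0,0,0,0,0,1]]])

```text
clock: 8.3
eef_pos: [630.0, -246.9, 27.9]
tool_rot: [-3.141, 0.0, 3.14]
force: [-2.2, 0.8, 7.6]
width: 38.6
gripper_force: 61.3
```

>>> step_arm(series=[[[0,0,0,0,0,0,0.4],[0,0,0,0,0,0,0.3],[0,0,0,0,0,0,0.3],[0,0,0,0,0,0,0.3],[0,0,0,0,0,-0.1,0.3],[0,0,0,0,0,-0.2,0.3],[0,0,0,0,0,-0.3,0],[0,0,0,0,0,-0.3,0],[0,0,0,0,0,0,0]]])

```text
clock: 9.2
eef_pos: [634.7, -248.6, 170.1]
tool_rot: [-3.137, 0.014, 3.14]
force: [0.6, -0.3, 0.8]
width: 85.4
gripper_force: 0.0
```

```bash
python3 - <<'E'
from h import *
p=ctrl.get_image("wrist");save(p,"w3");print(ctrl.read_state()["eef_pos"])
R=np.array(p["R"]);t=np.array(p["t"])
for X in([615.5,-98.3,12],[630,-247,82]):
    c=R@X+t;print(X,p["fx"]*c[0]/c[2]+p["cx"],p["fy"]*c[1]/c[2]+p["cy"])
h=cv2.cvtColor(np.ascontiguousarray(p["img"]),cv2.COLOR_RGB2HSV);H,S,V=cv2.split(h)
m=((S>150)&(V>60)&((H<6)|(H>172))).astype(np.uint8);nl,l,st,c=cv2.connectedComponentsWithStats(m)
for i in range(1,nl):
    if st[i,4]>500: e=cv2.fitEllipse(cv2.convexHull(cv2.findNonZero((l==i).astype(np.uint8))));print(st[i],e,ray(p,e[0],11))
E
```

```text
[ 632.69008147 -247.8563916   166.80023839]
[615.5, -98.3, 12] 506.2755857218257 192.60965842434734
[630, -247, 82] 321.7453782545904 234.93814623216807
[ 463  151   84   78 5094] ((504.7019348144531, 188.6278076171875), (75.79475402832031, 85.55011749267578), 61.1468505859375) [612.44616783 -99.52815266  11.        ]
```

View pics/w3.png

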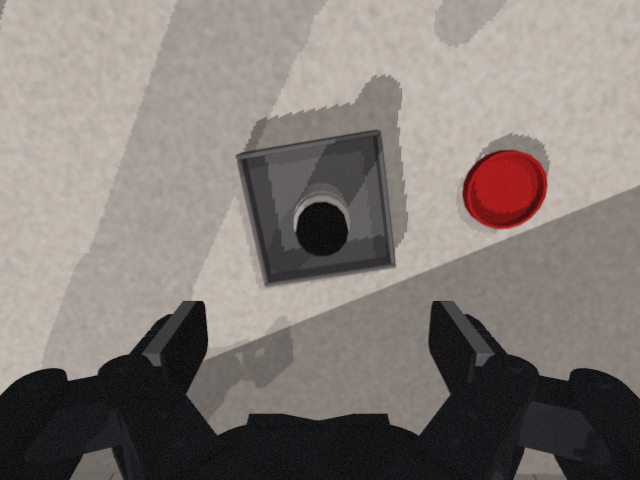

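The spent bottle stands upright and centred in the tray (cap at 322,228). The red seat is at (505,189), which is about (613,-99). Going to the red bottle.

>>> step_arm(series=[[[0,0,0,0.08,0.15,0,0],[0,0,0,0.12,0.24,0,0],[0,0,0,0.12,0.24,0,0],[0,0,0,0.12,0.24,0,0],[0,0,0,0.12,0.24,0,0],[0,0,0,0.12,0.24,0,0],[0,0,0,0.12,0.24,0,0],[0,0,0,0.12,0.24,0,0],[0,0,0,0.12,0.24,0,0],[0,0,0,0.12,0.24,0,0],[0,0,0,0.02,0.12,0,0],[0,0,0,0,0,0,0]]])

```text
clock: 10.45
eef_pos: [452.1, 121.3, 161.4]
tool_rot: [3.14, -0.001, -3.137]
force: [0.4, -0.5, 0.7]
width: 85.3
gripper_force: 0.0
```

```bash
cat > look.py <<'E'
import sys
from h import *
col,x,y=sys.argv[1],float(sys.argv[2]),float(sys.argv[3])
for _ in range(2): p=ctrl.get_image("wrist")
print(np.round(ctrl.read_state()["eef_pos"],1))
R=np.array(p["R"]);t=np.array(p["t"])
c=R@[x,y,69]+t;print("pred",p["fx"]*c[0]/c[2]+p["cx"],p["fy"]*c[1]/c[2]+p["cy"])
h=cv2.cvtColor(np.ascontiguousarray(p["img"]),cv2.COLOR_RGB2HSV);H,S,V=cv2.split(h)
m=(S>150)&(V>60)&{"red":(H<6)|(H>172),"yellow":(H>18)&(H<35),"blue":(H>100)&(H<130)}[col]
nl,l,st,c=cv2.connectedComponentsWithStats(m.astype(np.uint8))
for i in range(1,nl):
    if st[i,4]>400: print(st[i],np.round(c[i]),"z70",np.round(ray(p,c[i],70),1),"z10",np.round(ray(p,cv2.fitEllipse(cv2.convexHull(cv2.findNonZero((l==i).astype(np.uint8))))[0],11),1))
if len(sys.argv)>4: save(p,sys.argv[4])
E
python3 look.py red 457 116
```

```text
[453.3 117.7 161.4]
pred 313.8437879092818 247.9122925688935
[ 286  220   53   56 2253] [312. 248.] z70 [456.6 114.8  70. ] z10 [475.4 113.8  11. ]
[ 57 356  47  25 766] [ 81. 367.] z70 [547.3 -53.1  70. ] z10 [589.7 -97.3  11. ]
```

>>> step_arm(series=[[[0,0,0,-0.02,-0.02,0.2,0],[0,0,0,0,0,0.25,0],[0,0,0,0,0,0.25,0],[0,0,0,0,0,0.15,0],[0,0,0,0,0,0.08,0],[0,0,0,0,0,0,0],[0,0,0,0,0,0,0]]])

```text
clock: 11.25
eef_pos: [457.6, 114.5, 22.9]
tool_rot: [-3.142, 0.001, 3.139]
force: [0.2, 0.1, -0.8]
width: 85.5
gripper_force: 0.0
```

>>> step_arm(series=[[[0,0,0,0,0,0,1],[0,0,0,0,0,0,1],[0,0,0,0,0,0,1],[0,0,0,0,0,0,1],[0,0,0,0,0,0,1],[0,0,0,0,0,0,1],[0,0,0,0,0,0,1],[0,0,0,0,0,0,1]]])

```text
clock: 12.05
eef_pos: [457.4, 115.3, 23.3]
tool_rot: [3.141, 0.001, 3.14]
force: [-0.8, -0.1, 7.7]
width: 38.7
gripper_force: 59.8
```

>>> step_arm(series=[[[0,0,0,0,0,-0.1,1],[0,0,0,0,0,-0.2,1],[0,0,0,0,0,-0.2,1],[0,0,0,0,0,-0.15,1],[0,0,0,-0.1,-0.13,0,1],[0,0,0,-0.15,-0.21,0,1],[0,0,0,-0.15,-0.21,0,1],[0,0,0,-0.15,-0.21,0,1],[0,0,0,-0.15,-0.21,0,1],[0,0,0,-0.15,-0.21,0,1],[0,0,0,-0.15,-0.2,0,1],[0,0,0,0,0,0,1]]])

```text
clock: 13.25
eef_pos: [609.1, -99.2, 120.0]
tool_rot: [-3.137, 0.003, 3.133]
force: [-0.9, 0.4, -1.2]
width: 38.3
gripper_force: 60.6
```

```bash
python3 look.py red 613 -99 w4
```

```text
[606.1 -93.1 119.4]
pred 312.86841233546835 273.72280147681107
[ 272  199   89   69 3815] [315. 229.] z70 [587.  -97.4  70. ] z10 [612.7 -97.7  11. ]
[  259   309   119   112 10671] [318. 368.] z70 [672.7 -96.7  70. ] z10 [716.7 -97.2  11. ]
```

View pics/w4.png

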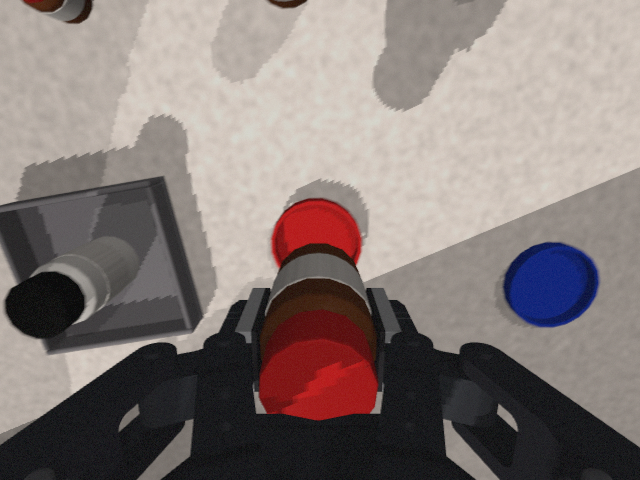

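The red bottle is held upright, with the red seat behind it at (316,238) and the blue seat at (551,284). I'll let the arm settle, then lower.

>>> step_arm(series=[[[0,0,0,0,0,0.1,1],[0,0,0,0,0,0.15,1],[0,0,0,0,0,0.15,1],[0,0,0,0,0,0.1,1],[0,0,0,0,0,0,1],[0,0,0,0,0,0,1],[0,0,0,0,0,0,1]]])

```text
clock: 14.05
eef_pos: [607.3, -92.0, 45.7]
tool_rot: [-3.141, 0.001, 3.14]
force: [0.3, -0.7, -0.0]
width: 38.4
gripper_force: 60.6
```

>>> step_arm(series=[[[0,0,0,-0.04,-0.045,0,1],[0,0,0,0,0,0.05,1],[0,0,0,0,0,0.05,1],[0,0,0,0,0,0.02,1],[0,0,0,0,0,0,1],[0,0,0,0,0,0,1],[0,0,0,0,0,0,1]]])

```text
clock: 14.75
eef_pos: [612.2, -98.8, 26.5]
tool_rot: [3.142, -0.001, 3.14]
force: [-0.4, 0.4, -1.3]
width: 38.6
gripper_force: 60.8
```

>>> step_arm(series=[[[0,0,0,0,0,0.01,1],[0,0,0,0,0,0,1],[0,0,0,0,0,0,1]]])

```text
clock: 15.05
eef_pos: [612.3, -98.8, 26.4]
tool_rot: [-3.141, -0.001, 3.14]
force: [-3.1, 0.6, 8.5]
width: 38.2
gripper_force: 61.8
```

>>> step_arm(series=[[[0,0,0,0,0,0,0.3],[0,0,0,0,0,0,0.3],[0,0,0,0,0,0,0.1],[0,0,0,0,0,0,0.1],[0,0,0,0,0,-0.1,0],[0,0,0,0,0,-0.2,0],[0,0,0,0,0,-0.3,0],[0,0,0,0,0,-0.3,0],[0,0,0,0,0,0,0],[0,0,0,0,0,0,0]]])

```text
clock: 16.05
eef_pos: [613.4, -99.1, 162.5]
tool_rot: [-3.141, 0.003, 3.14]
force: [-0.4, 0.1, -1.2]
width: 85.4
gripper_force: 0.0
```

```bash
python3 look.py red 613 -99 w5; python3 look.py blue 646 73
```

```text
[611.6 -98.8 159.8]
pred 318.4147203860202 243.22574080407693
[ 280  183   79   88 4047] [319. 228.] z70 [602.6 -98.4  70. ] z10 [615.6 -98.5  11. ]
[611.4 -98.8 158.9]
pred 573.0356062604056 291.62036419903586
[ 487  226   80   74 4463] [525. 263.] z70 [624.7  36.8  70. ] z10 [645.8  71.5  11. ]
```

View pics/w5.png

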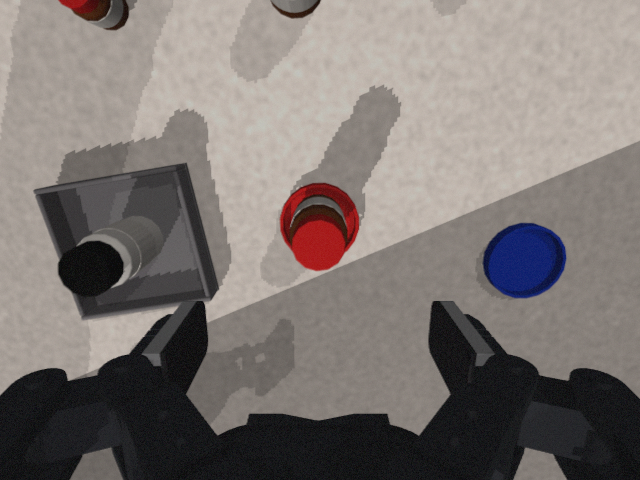

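>>> step_arm(series=[[[0,0,0,0.08,0.15,0,0],[0,0,0,0.12,0.23,0,0],[0,0,0,0.12,0.23,0,0],[0,0,0,0.12,0.23,0,0],[0,0,0,0.12,0.23,0,0],[0,0,0,0.12,0.23,0,0],[0,0,0,0.12,0.23,0,0],[0,0,0,0.12,0.23,0,0],[0,0,0,0.12,0.23,0,0],[0,0,0,0.12,0.23,0,0],[0,0,0,0,0,0,0],[0,0,0,0,0,0,0]]])

```text
clock: 17.45
eef_pos: [438.1, 234.9, 159.5]
tool_rot: [-3.14, -0.002, -3.14]
force: [0.4, -0.7, 0.2]
width: 85.8
gripper_force: 0.0
```

```bash
python3 look.py yellow 434 245
```

```text
[439.3 233.  159.7]
pred 336.3073899992749 235.6133761801571
[ 309  208   54   56 2356] [335. 236.] z70 [434.  244.3  70. ] z10 [450.7 247.   11. ]
[ 314  384   67   37 1729] [345. 402.] z70 [561.4 252.9  70. ] z10 [620.  259.6  11. ]
```

The red bottle is upright and centred in its seat (cap at 319,245, ring at 319,225). Descending on yellow, which the wrist view puts at (434,244.5).

>>> step_arm(series=[[[0,0,0,0.035,0.077,0.1,0],[0,0,0,0,0,0.25,0],[0,0,0,0,0,0.25,0],[0,0,0,0,0,0.2,0],[0,0,0,0,0,0.11,0],[0,0,0,0,0,0,0],[0,0,0,0,0,0,0]]])

```text
clock: 18.25
eef_pos: [434.4, 244.7, 23.8]
tool_rot: [-3.141, -0.001, 3.138]
force: [1.0, 0.0, 0.7]
width: 85.4
gripper_force: 0.0
```

>>> step_arm(series=[[[0,0,0,0,0,0,1],[0,0,0,0,0,0,1],[0,0,0,0,0,0,1],[0,0,0,0,0,0,1],[0,0,0,0,0,0,1],[0,0,0,0,0,0,1],[0,0,0,0,0,0,1],[0,0,0,0,0,0,1]]])

```text
clock: 19.05
eef_pos: [434.3, 246.1, 25.0]
tool_rot: [3.141, 0.001, 3.14]
force: [-0.8, -1.5, 7.3]
width: 38.6
gripper_force: 59.5
```

>>> step_arm(series=[[[0,0,0,0,0,-0.1,1],[0,0,0,0,0,-0.2,1],[0,0,0,0,0,-0.2,1],[0,0,0,0,0,-0.15,1],[0,0,0,-0.15,0.02,0,1],[0,0,0,-0.25,0.02,0,1],[0,0,0,-0.25,0.02,0,1],[0,0,0,-0.25,0.02,0,1],[0,0,0,-0.25,0.02,0,1],[0,0,0,-0.12,0,0,1],[0,0,0,0,0,0,1],[0,0,0,0,0,0,1]]])

```text
clock: 20.25
eef_pos: [623.1, 260.4, 120.7]
tool_rot: [-3.141, -0.003, 3.14]
force: [0.2, -0.1, -1.3]
width: 38.5
gripper_force: 60.6
```

```bash
python3 look.py yellow 629 261 w6
```

```text
[622.5 260.9 121. ]
pred 319.19994414951316 274.2546784162421
[ 274  196   89   70 4028] [318. 228.] z70 [602.  260.6  70. ] z10 [626.9 260.4  11. ]
[  259   309   119   112 10584] [318. 367.] z70 [688.1 260.2  70. ] z10 [732.  259.6  11. ]
```

View pics/w6.png

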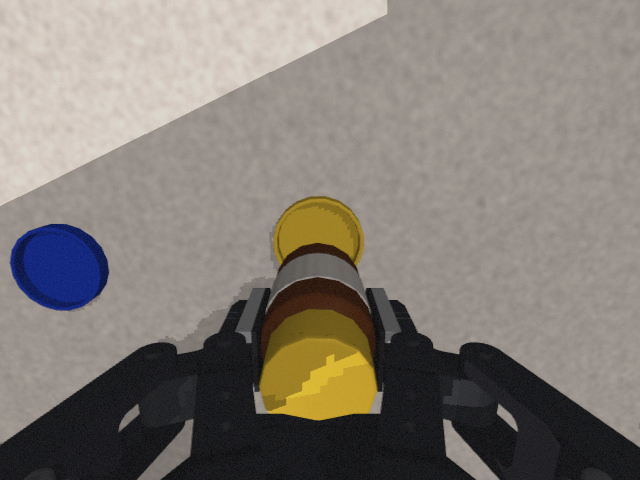

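The yellow bottle is upright in the grip, with the yellow seat ring at (318,236), about (627,260.5). Lowering.

>>> step_arm(series=[[[0,0,0,-0.033,0,0.1,1],[0,0,0,0,0,0.15,1],[0,0,0,0,0,0.15,1],[0,0,0,0,0,0.1,1],[0,0,0,0,0,0.06,1],[0,0,0,0,0,0.03,1],[0,0,0,0,0,0,1],[0,0,0,0,0,0,1],[0,0,0,0,0,0,1]]])

```text
clock: 21.25
eef_pos: [630.0, 260.9, 33.8]
tool_rot: [3.141, 0.001, 3.14]
force: [0.3, -0.0, -0.5]
width: 38.3
gripper_force: 60.6
```

>>> step_arm(series=[[[0,0,0,0.015,0,0.015,1],[0,0,0,0,0,0.015,1],[0,0,0,0,0,0.01,1],[0,0,0,0,0,0,1],[0,0,0,0,0,0,1]]])

```text
clock: 21.75
eef_pos: [626.9, 260.8, 28.1]
tool_rot: [3.142, -0.001, 3.14]
force: [-2.8, -1.3, 7.6]
width: 38.1
gripper_force: 61.4
```

>>> step_arm(series=[[[0,0,0,0,0,0,0.3],[0,0,0,0,0,0,0.3],[0,0,0,0,0,0,0.1],[0,0,0,0,0,0,0.1],[0,0,0,0,0,-0.1,0],[0,0,0,0,0,-0.2,0],[0,0,0,0,0,-0.3,0],[0,0,0,0,0,-0.3,0],[0,0,0,0,0,0,0],[0,0,0,0,0,0,0]]])

```text
clock: 22.75
eef_pos: [628.1, 261.0, 164.3]
tool_rot: [3.14, 0.003, 3.14]
force: [-0.6, 0.2, -0.3]
width: 84.7
gripper_force: 0.0
```

```bash
python3 look.py yellow 627 260.5 w7
```

```text
[626.3 260.2 161.3]
pred 318.47723578118513 241.45484634102982
[ 280  181   78   89 4101] [318. 227.] z70 [616.7 260.3  70. ] z10 [629.6 260.3  11. ]
```

View pics/w7.png

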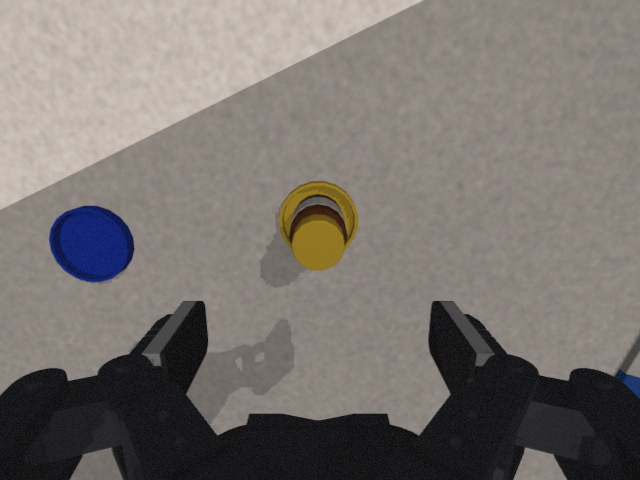

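>>> step_arm(series=[[[0,0,0,0.07,-0.15,0,0],[0,0,0,0.12,-0.25,0,0],[0,0,0,0.12,-0.25,0,0],[0,0,0,0.12,-0.25,0,0],[0,0,0,0.12,-0.25,0,0],[0,0,0,0.12,-0.25,0,0],[0,0,0,0.12,-0.25,0,0],[0,0,0,0.12,-0.25,0,0],[0,0,0,0.12,-0.25,0,0],[0,0,0,0.12,-0.25,0,0],[0,0,0,0.06,-0.12,0,0],[0,0,0,0,0,0,0]]])

```text
clock: 24.05
eef_pos: [442.0, -120.1, 160.8]
tool_rot: [-3.141, -0.005, 3.134]
force: [-0.0, -0.7, -0.3]
width: 85.6
gripper_force: 0.0
```

>>> step_arm(series=[[[0,0,0,0,0,0,0],[0,0,0,0,0,0,0]]])

```text
clock: 24.25
eef_pos: [445.4, -115.6, 161.5]
tool_rot: [3.141, -0.001, -3.141]
force: [0.0, 1.2, 0.8]
width: 85.4
gripper_force: 0.0
```

```bash
python3 look.py blue 446 -116
```

```text
[ 445.5 -115.6  161.6]
pred 317.77649171866034 242.5804604324247
[477 188  39  34 932] [497. 205.] z70 [420.8  -2.   70. ] z10 [432.   25.9  11. ]
[ 293  216   53   55 2204] [319. 243.] z70 [ 446.2 -115.    70. ] z10 [ 464.1 -114.9   11. ]
```

The yellow bottle is upright and centred in its seat (cap at 318,243, ring at 318,220). The blue bottle at (446,-115) is right under the tool. Descending.

>>> step_arm(series=[[[0,0,0,0,0,0.1,0],[0,0,0,0,0,0.25,0],[0,0,0,0,0,0.25,0],[0,0,0,0,0,0.2,0],[0,0,0,0,0,0.12,0],[0,0,0,0,0,0,0],[0,0,0,0,0,0,0]]])

```text
clock: 25.05
eef_pos: [444.8, -116.9, 27.2]
tool_rot: [-3.141, -0.003, 3.141]
force: [-1.1, -0.9, -0.3]
width: 85.6
gripper_force: 0.0
```

>>> step_arm(series=[[[0,0,0,0,0,0,1],[0,0,0,0,0,0,1],[0,0,0,0,0,0,1],[0,0,0,0,0,0,1],[0,0,0,0,0,0,1],[0,0,0,0,0,0,1],[0,0,0,0,0,0,1],[0,0,0,0,0,0,1]]])

```text
clock: 25.85
eef_pos: [445.2, -117.5, 28.2]
tool_rot: [-3.14, -0.001, 3.14]
force: [-0.5, 0.0, 6.9]
width: 38.2
gripper_force: 60.0
```

>>> step_arm(series=[[[0,0,0,0,0,-0.1,1],[0,0,0,0,0,-0.2,1],[0,0,0,0,0,-0.2,1],[0,0,0,0,0,-0.15,1],[0,0,0,-0.12,0.11,0,1],[0,0,0,-0.2,0.19,0,1],[0,0,0,-0.2,0.19,0,1],[0,0,0,-0.2,0.19,0,1],[0,0,0,-0.2,0.19,0,1],[0,0,0,-0.2,0.19,0,1],[0,0,0,-0.18,0.18,0,1],[0,0,0,0,0,0,1]]])

```text
clock: 27.05
eef_pos: [643.2, 75.3, 124.2]
tool_rot: [3.137, 0.002, -3.137]
force: [-1.4, 0.1, -1.0]
width: 38.4
gripper_force: 60.6
```

>>> step_arm(series=[[[0,0,0,0,0,0,1],[0,0,0,0,0,0,1],[0,0,0,0,0,0,1]]])

```text
clock: 27.35
eef_pos: [639.3, 66.6, 123.9]
tool_rot: [-3.139, -0.003, 3.138]
force: [0.5, 0.3, -1.3]
width: 38.3
gripper_force: 60.6
```

```bash
python3 look.py blue 646 72
```

```text
[639.6  67.  124.1]
pred 328.12433144419884 272.219060911015
[ 284  200   88   73 3765] [330. 230.] z70 [621.  73.  70.] z10 [646.1  72.6  11. ]
[  260   307   115   114 10350] [318. 366.] z70 [706.5  65.8  70. ] z10 [749.   65.6  11. ]
```

>>> step_arm(series=[[[0,0,0,-0.045,0.037,0.1,1],[0,0,0,0,0,0.15,1],[0,0,0,0,0,0.15,1],[0,0,0,0,0,0.1,1],[0,0,0,0,0,0.06,1],[0,0,0,0,0,0.03,1],[0,0,0,0,0,0,1],[0,0,0,0,0,0,1],[0,0,0,0,0,0,1]]])

```text
clock: 28.35
eef_pos: [647.4, 73.8, 36.4]
tool_rot: [-3.141, -0.001, 3.14]
force: [-0.5, -0.3, -1.1]
width: 38.0
gripper_force: 60.6
```

>>> step_arm(series=[[[0,0,0,0.005,-0.005,0.015,1],[0,0,0,0,0,0.015,1],[0,0,0,0,0,0.01,1],[0,0,0,0,0,0,1],[0,0,0,0,0,0,1]]])

```text
clock: 28.85
eef_pos: [646.1, 72.7, 31.3]
tool_rot: [-3.14, -0.002, 3.14]
force: [-3.5, -1.7, 10.8]
width: 38.4
gripper_force: 62.0
```

Contact at the expected height. Releasing, retreating and checking.

>>> step_arm(series=[[[0,0,0,0,0,0,0.3],[0,0,0,0,0,0,0.3],[0,0,0,0,0,0,0.1],[0,0,0,0,0,0,0.1],[0,0,0,0,0,-0.1,0],[0,0,0,0,0,-0.2,0],[0,0,0,0,0,-0.3,0],[0,0,0,0,0,-0.3,0],[0,0,0,0,0,-0.2,0],[0,0,0,0,0,-0.2,0],[0,0,0,0,0,0,0],[0,0,0,0,0,0,0]]])

```text
clock: 30.05
eef_pos: [646.6, 73.2, 225.8]
tool_rot: [-3.14, -0.0, 3.14]
force: [-0.3, -0.3, -0.7]
width: 85.2
gripper_force: 0.0
```

```bash
python3 look.py blue 646 72 w8; python3 -c "
from h import *
save(ctrl.get_image('scene'),'s8')"
```

```text
[645.5  72.9 223.6]
pred 317.5359082414126 220.19792401398513
[ 286  175   65   69 2698] [318. 210.] z70 [637.4  72.6  70. ] z10 [647.8  72.5  11. ]
```

View pics/w8.png

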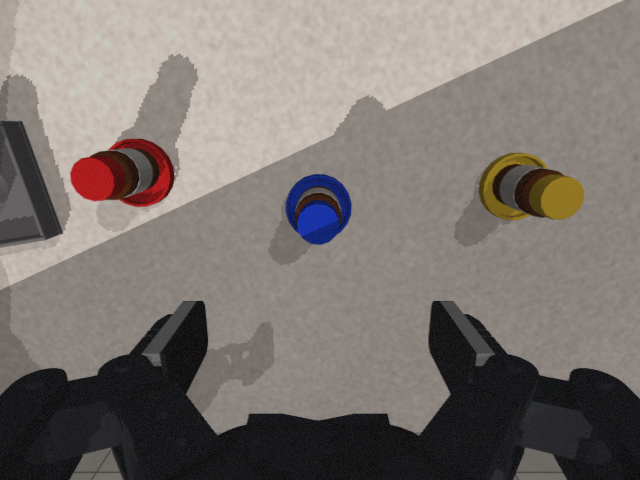

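View pics/s8.png

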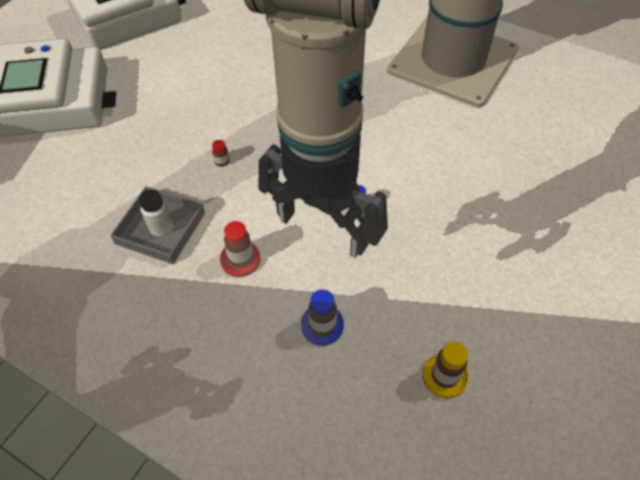

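Both views show all three bottles upright in their matching seats: red (238,248), blue (322,318) and yellow (448,367) in the scene view. The spent bottle stands in the tray (156,212), and the hand is clear of everything.

```bash
python3 -c "
from cell import ctrl
print(ctrl.finish_job())"
```

```text
the job is handed in; nothing more can be done
None
```

The job is handed in at about 30 s on the robot clock: the used bottle is in the tray, and the red, yellow and blue bottles are upright in their matching seats and released. The small bottles were never touched, and the hand-in call returned no verdict.

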